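# Pack the laid-out sockets into the parts box in the same order

## Task

The four sockets standing in a row in the grey tray are laid out in the order they will be used. Move them to the clear parts box in the same left-to-right order (as seen from the robot's side of the bench): one to a compartment, each standing upright on the compartment's floor as it stands now. Set them down gently instead of dropping them, and leave the level and the hex keys where they lie.

Things in the scene. Friction and masses are not known exactly. Their poses are not given: they have to be found in the camera images.
- large: large short socket, bright steel: round, 42 mm high; lower 16 mm is 29 mm across, above that 35 mm across, with a wide open mouth on top; 120 to 200 g. Stands upright, open or bit end up, on the floor of one of the tray's bays. Origin: centre of its underside; z up along its axis (yaw means nothing).
- deep: deep socket, bright steel: the tallest, a slim plain tube 23 mm across, 77 mm high, open on top; 110 to 190 g. Stands upright, open or bit end up, on the floor of one of the tray's bays. Origin: centre of its underside; z up along its axis (yaw means nothing).
- hexbit: hex-bit socket: round bright steel body 24 mm across and 36 mm high, from whose top a dark hex bit 11 mm across stands up to 68 mm; 90 to 150 g. Stands upright, open or bit end up, on the floor of one of the tray's bays. Origin: centre of its underside; z up along its axis (yaw means nothing).
- small: small short socket, bright steel: round, 21 mm across, 36 mm high, open on top; 45 to 75 g. Stands upright, open or bit end up, on the floor of one of the tray's bays. Origin: centre of its underside; z up along its axis (yaw means nothing).
- tray: fixed grey plastic tray, 136 (x) by 266 (y) mm, 27 mm high, left or right of the box. One row of four bays centred at x = 0, y = +90, +30, -30, -90 mm, each 124 (x) by 56 (y) mm inside, floor 5 mm and divider tops 26 mm above the origin. Origin: centre of the underside, on the bench (z = 0). x points away from the robot, y to the robot's left, turned up to 0.28 rad.
- bay_large: the tray bay in which the large socket starts (a fixed part of the tray, like the other three; which bay of the row it is changes from start to start). Origin: centre of the bay's underside, 2 mm under its floor; axes as the tray's.
- bay_deep: the tray bay in which the deep socket starts (a fixed part of the tray, like the other three; which bay of the row it is changes from start to start). Origin: centre of the bay's underside, 2 mm under its floor; axes as the tray's.
- bay_hexbit: the tray bay in which the hexbit socket starts (a fixed part of the tray, like the other three; which bay of the row it is changes from start to start). Origin: centre of the bay's underside, 2 mm under its floor; axes as the tray's.
- bay_small: the tray bay in which the small socket starts (a fixed part of the tray, like the other three; which bay of the row it is changes from start to start). Origin: centre of the bay's underside, 2 mm under its floor; axes as the tray's.
- box: fixed clear parts box, 132 (x) by 231 (y) mm. Row of four compartments centred at x = 0, y = +85.5, +28.5, -28.5, -85.5 mm, each 126 (x) by 54 (y) mm inside, floor 3 mm, wall tops 28 mm above the origin. Flap on the far rim, thrown back: up to 130 mm high and 125 mm beyond the rim. Origin: centre of the underside (z = 0). x away from the robot, y to its left, turned up to 0.28 rad.
- level: bystander: small aluminium spirit level lying flat in front of the tray (robot's side), 230 mm (x) by 50 mm, 22 mm high. Origin: centre of its underside.
- hexkeys: bystander: steel hex key set in a black holder lying in front of the box (robot's side), about 110 mm (x) by 62 mm, 40 mm high. Origin: centre of its underside.
Not all that is in view belongs to the job. Leave any blue or green look-alike of the hexbit alone.

How it is judged:
By the outcome, as a careful person would: the job done as asked, in the order asked, and still so for the second after the job is handed in, with the robot touching nothing.
It also fails if it takes over 112 s, if anything falls off the work surface, if the arm or the gripper's body presses on something with over 40 N, if the wrist force passes 120 N, or if a joint passes its speed limit or range.

## Robot

A 6-joint arm with a two-finger parallel gripper is mounted at the origin on the work surface. World frame = base frame: x ahead of the robot, y to its left, z up, the work surface at z = 0. Lengths are in m, angles in rad, forces in N, time in s.
With the tool pointing down it reaches from about 0.4 to 0.825 m from the base axis. Payload 7 kg.
Tool frame: the origin (TCP) lies between the finger pads; the fingertips stand manip.tip_reach ahead of it and the grasp point (between the pads) lies 8 mm behind it (manip.tip_reach is the distance from the TCP to the fingertips, in m); z points along the fingers, y is the line along which they close (so a half turn about z gives the same grasp; the last joint's range is limited). The gripper opens to 88 mm and grips with 3 to 60 N. Pads are 19 mm wide; open, the fingers measure 130 mm over their backs; the gripper's body (78 mm by 193 mm) begins 47 mm behind the grasp point.
Start: joints at [1.484, 0.359, 0.012, 0, -1.224, -0.288], TCP at [0.247, 0.628, 0.238] pointing down, gripper open.
Joint ranges: [-3.07, 3.07], [-1.43, 2.12], [-1.02, 1.25], [-3.03, 1.67], [-3.05, -0], [-3.03, 3.03]. Speed limits (rad/s): [2.39, 2.39, 3.01, 3.14, 3.14, 3.14].

## Interface

Orientations are given as a rotation vector (axis times angle).
In Python, from cell import manip gives the robot as it stands.
- The arm moves only by the shell command python3 -m inch 'ROWS'. ROWS is text: rows parted by semicolons, each of 7 numbers parted by spaces: the shift along the tool's x, y, z each as a share of 4 cm, from -1 to 1, then the turn, a rotation vector about the tool's x, y, z each as a share of 360 degrees, from -1 to 1, then the gripper command: -1 is shut, 1 is fully open, values between are in proportion. A call has 1 to 5 rows; each row shifts and turns the commanded pose from where the row before left it, along the tool's axes as they then stand; what a row does not reach is not made up. A row lasts 1/12 s, in which the tool goes at most 41.7 mm and 7.16 degrees, less where a joint would pass 70% of its speed; a pose out of reach is approached as far as the arm can. A call with a number of a shift or a turn outside -1 to 1 is refused whole. A call with a gripper value outside its range is refused whole. The fingers move at their own pace and stop on an object; the grip force is fixed at half the most. Time passes only in rows, so rows that do not move let the fingers close. It gives the time, the measured TCP pose, the force, the opening and the grip force at its end, in the units of the state.
- manip.get_obs(): the state, without advancing time (a new reading comes with each control period).
- manip.camera(name): name is "scene" or "top"; returns (picture, depth): 480x640x3 uint8, red, green, blue; 480x640 float32, m along the optical axis (not along the pixel's ray), 0 where there is no reading.
- manip.get_calibration(name): a dict with "fx", "fy", "cx", "cy" (pixels), "R" (3x3) and "t" (3): a world point X has camera coordinates R X + t. Camera axes: x right, y down, z forward; pixel columns grow to the right and rows downward; lengths in m; the calibration is good to about 2 mm. A picture is of the moment at which its call begins. get_calibration takes no time and is no camera call.
- manip.finish_job(): hands the job in; it is judged then, once.
The state is a dict: "clock": time; "joint_positions": joint angles; "joint_velocities": joint speeds; "joint_torque": joint torques, N m; "ee_pos": TCP position; "eef_rot": TCP orientation; "force": force on the tool from outside, world axes, zero at the start; "ft_torque": the same for the moment, N m; "grip_width": finger opening in m; "grip_force": force on a finger pad.
Only numpy, scipy, OpenCV 4.12 (cv2) and the standard library are available. Lean on these libraries where they do the work, as an engineer would, in place of code of your own. Each camera call takes 0.05 s, during which the arm holds its last target. There are 200 camera calls.

## Working session

There is one attempt and no reset: what is moved stays moved. The work goes in short steps, Python scripts to look and compute and a shell command to move; the robot and the scene stay as the last step left them, time stands still between calls to the robot, and variables do not carry over. Pictures are saved under pics/ and viewed, at most 14 in all, crops included, and the job is handed in when it is done.

```bash
mkdir -p pics; ls
python3 - <<'E'
from cell import manip
import cv2,numpy as np
o=manip.get_obs()
print({k:np.round(v,3) for k,v in o.items()},manip.tip_reach)
for n in("top","scene"):
    p,d=manip.camera(n); cv2.imwrite(f"pics/{n}0.png",p[:,:,::-1]); np.save(f"{n}0.npy",d)
    c=manip.get_calibration(n); print(n,c)
E
```

```text
pics
{'clock': np.float64(0.0), 'joint_positions': array([ 1.484,  0.359,  0.011, -0.   , -1.224, -0.288]), 'joint_velocities': array([-0.002, -0.002,  0.001,  0.001, -0.   , -0.   ]), 'joint_torque': array([-2.0000e-03, -5.8271e+01,  2.9305e+01,  6.9970e+00,  7.0000e-03,
       -0.0000e+00]), 'ee_pos': array([0.247, 0.628, 0.237]), 'eef_rot': array([ 3.085, -0.585, -0.   ]), 'force': array([-0.531, -0.155,  0.756]), 'ft_torque': array([-0.054, -0.044,  0.02 ]), 'grip_force': np.float64(0.0), 'grip_width': np.float64(0.088)} 0.011
top {'fx': 527.484368918726, 'fy': 527.484368918726, 'cx': 318.22802696301125, 'cy': 233.0270764136872, 'R': array([[-0.01444214, -0.9998444 , -0.01012963],
       [-0.99407708,  0.01544869, -0.1075737 ],
       [ 0.10771345,  0.00851604, -0.99414551]]), 't': array([0.04865734, 0.50162263, 1.04686828])}
scene {'fx': 509.24582692345683, 'fy': 509.24582692345683, 'cx': 316.36626623449325, 'cy': 235.77856708375728, 'R': array([[-0.29378924,  0.95585653, -0.00511679],
       [ 0.52093306,  0.15561964, -0.83929213],
       [-0.80144659, -0.2492405 , -0.54365664]]), 't': array([ 0.11352146, -0.20022745,  1.30261586])}
```

View pics/top0.png

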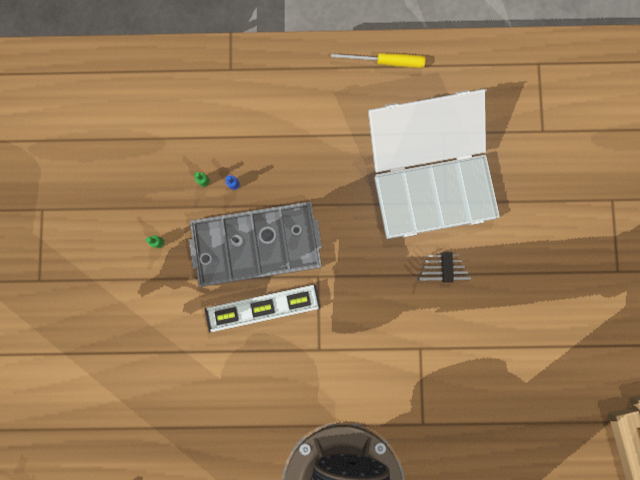

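View pics/scene0.png

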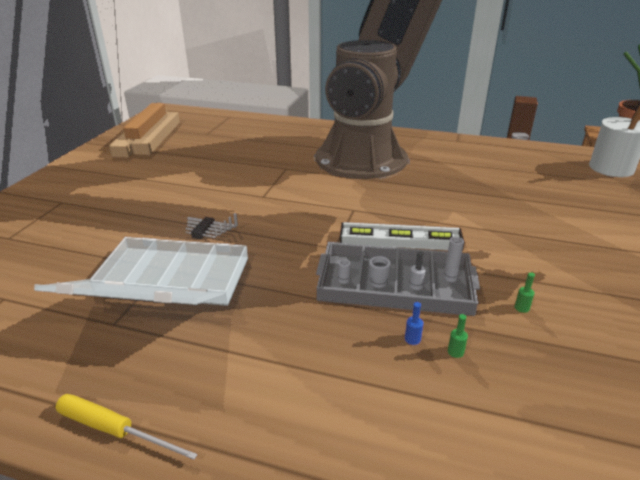

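The top view shows the tray at (255,243) holding, left to right, deep (205,258), hexbit (236,240), large (267,235) and small (296,230). The box is at (437,197), the hex keys at (445,267) and the level at (263,308). The scene view agrees with this order.

```bash
cat > h.py <<'E'
import numpy as np,cv2
from cell import manip
def ray(n,u,v,z):
    c=manip.get_calibration(n);R=c["R"];o=-R.T@c["t"]
    d=R.T@np.array([(u-c["cx"])/c["fx"],(v-c["cy"])/c["fy"],1.]);return o+d*(z-o[2])/d[2]
def cloud(n,d):
    c=manip.get_calibration(n);v,u=np.mgrid[:480,:640]
    P=np.stack([(u-c["cx"])/c["fx"]*d,(v-c["cy"])/c["fy"]*d,d],-1)-c["t"]
    return P@c["R"]
E
python3 - <<'E'
from h import *
d=np.load("top0.npy");P=cloud("top",d);Z=P[...,2]
def show(m,nm):
    n,l,s,_=cv2.connectedComponentsWithStats(m.astype(np.uint8))
    for i in range(1,n):
        if s[i,4]>=8: 
            q=P[l==i]; print(nm,s[i,:5],np.round((q[:,:2].min(0)+q[:,:2].max(0))/2,4),np.round(q.mean(0),4),"zmax",q[:,2].max().round(4))
reg=np.zeros((480,640),bool);reg[205:285,195:318]=1
show(reg&(Z>.033),"sock")
for nm,(y0,y1,x0,x1),z in(("tray",(195,295,180,330),(.020,.034)),("box",(145,245,365,505),(.018,.038)),("level",(280,340,200,325),(.015,.03)),("keys",(245,290,410,480),(.02,.05))):
    m=np.zeros((480,640),bool);m[y0:y1,x0:x1]=1;m&=(Z>z[0])&(Z<z[1])
    q=P[m][:,:2].astype(np.float32); r=cv2.minAreaRect(q*1000);print(nm,m.sum(),r)
im=cv2.imread("pics/top0.png")
a=cv2.resize(im[190:295,180:335],None,fx=5,fy=5,interpolation=cv2.INTER_CUBIC);cv2.imwrite("pics/tr.png",a)
b=cv2.resize(im[140:250,360:510],None,fx=5,fy=5,interpolation=cv2.INTER_CUBIC);cv2.imwrite("pics/bx.png",b)
E
```

```text
sock [292 225  10  11  54] [0.5078 0.0847] [0.5073 0.085  0.0396] zmax 0.0482
sock [259 226  18  19 248] [0.4503 0.0959] [0.4966 0.1423 0.0495] zmax 1.0952
sock [231 235  13  12 112] [0.4432 0.1246] [0.4852 0.2006 0.0665] zmax 1.0952
sock [200 253  17  13 165] [0.4237 0.1515] [0.4479 0.2526 0.0884] zmax 1.0952
tray 1941 ((457.7477722167969, 166.60960388183594), (186.22398376464844, 266.12158203125), 8.110251426696777)
box 2162 ((586.368408203125, -201.97494506835938), (163.23255920410156, 232.14547729492188), 9.532586097717285)
level 1701 ((378.4250183105469, 161.7357177734375), (107.30164337158203, 231.40951538085938), 10.364340782165527)
keys 37 ((433.0533447265625, -191.730712890625), (45.94746017456055, 75.61873626708984), 11.283546447753906)
```

View pics/tr.png

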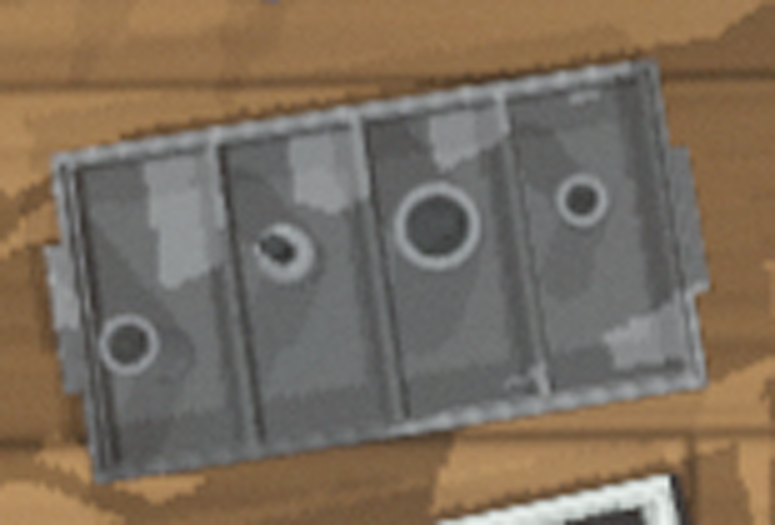

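View pics/bx.png

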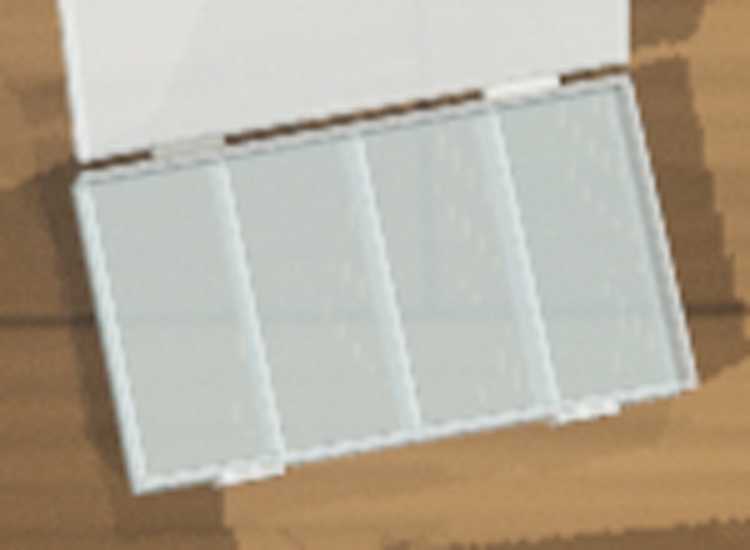

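The tray crop shows the socket rims in crop pixels: deep (129,345), hexbit body (285,252), large (437,225) and small (581,200). The box crop shows its rim corners at (78,183), (630,80), (694,386) and (137,490).

Run:
```python
from h import *
T=lambda x,y,z,o:ray("top",o[0]+(x+.5)/5-.5,o[1]+(y+.5)/5-.5,z)
t=(180,190);b=(360,140)
def rect(ps,o,z,ys,nm):
    q=np.array([T(*p,z,o)[:2] for p in ps]);c=q.mean(0)
    ex=(q[0]-q[3]+q[1]-q[2])/2; ey=(q[0]-q[1]+q[3]-q[2])/2
    yaw=np.arctan2(-ey[0],ey[1]);print(nm,c.round(4),"size",np.linalg.norm(ex).round(4),np.linalg.norm(ey).round(4),"yaw",yaw.round(3),np.arctan2(ex[1],ex[0]).round(3))
    X=np.array([np.cos(yaw),np.sin(yaw)]);Y=np.array([-X[1],X[0]])
    for y in ys: print("   ",y,(c+Y*y).round(4))
    return c,X,Y
c,X,Y=rect([(57,157),(655,65),(703,383),(98,478)],t,.027,(.09,.03,-.03,-.09),"tray")
S={"deep":(129,345,.082),"hex":(285,252,.041),"large":(437,225,.047),"small":(581,200,.041)}
for k,p in S.items():
    w=T(*p,t)[:2];print(k,w.round(4),"in tray",((w-c)@X).round(4),((w-c)@Y).round(4))
print("bit",T(268,240,.073,t))
rect([(78,183),(630,80),(694,386),(137,490)],b,.028,(.0855,.0285,-.0285,-.0855),"box")
```

```text
tray [0.4828 0.1696] size 0.132 0.2476 yaw 0.14 0.136
    0.09 [0.4703 0.2587]
    0.03 [0.4786 0.1993]
    -0.03 [0.487  0.1399]
    -0.09 [0.4953 0.0804]
deep [0.4502 0.2587] in tray -0.0199 0.0928
hex [0.4893 0.2053] in tray 0.0114 0.0345
large [0.4986 0.1435] in tray 0.012 -0.028
small [0.5085 0.0861] in tray 0.0138 -0.0863
bit [0.49095098 0.2067197  0.073     ]
box [ 0.5739 -0.202 ] size 0.129 0.2313 yaw 0.17 0.157
    0.0855 [ 0.5594 -0.1178]
    0.0285 [ 0.5691 -0.174 ]
    -0.0285 [ 0.5788 -0.2301]
    -0.0855 [ 0.5884 -0.2863]
```

The sizes and positions agree with the spec: tray 132 mm deep, box 129 x 231 mm, and each socket within its own bay. One tool yaw of about 0.155 rad, closing along the bay's length, suits both the tray and the box. I'll turn first.

```bash
cat > go.py <<'E'
import sys;from h import *
from scipy.spatial.transform import Rotation as Ro
# usage: x y z -> remaining shift in tool axes, units of 4 cm; yaw err as share of turn
o=manip.get_obs();t=np.array(list(map(float,sys.argv[1:4])));R=Ro.from_rotvec(o["eef_rot"]).as_matrix()
a=.155-np.pi;yt=np.arctan2(R[1,1],R[0,1]);e=(yt-a+np.pi)%(2*np.pi)-np.pi
print("t",o["clock"].round(2),"tcp",o["ee_pos"].round(4),"shift/4cm",(R.T@(t-o["ee_pos"])/.04).round(3),"zturn",(e/2/np.pi).round(4),"tilt",R[:,2].round(3),"w",o["grip_width"].round(4),"gf",o["grip_force"].round(1),"q1,6",o["joint_positions"][[0,5]].round(2))
E
python3 -m inch '0 0 0 0 0 .0199 0.1;0 0 0 0 0 .0199 0.1;0 0 0 0 0 .0199 0.1;0 0 0 0 0 .0199 0.1;0 0 0 0 0 .0199 0.1'
python3 -m inch '0 0 0 0 0 .0199 0.1;0 0 0 0 0 .0199 0.1;0 0 0 0 0 .0199 0.1;0 0 0 0 0 .0065 0.1;0 0 0 0 0 0 0.1'
python3 go.py .4502 .2587 .14
```

```text
clock: 0.52
ee_pos: [0.247, 0.6278, 0.237]
eef_rot: [2.752, -1.514, 0.0]
force: [0.0, 0.7, 0.1]
grip_width: 0.0596
grip_force: 0.0
clock: 0.93
ee_pos: [0.247, 0.6279, 0.237]
eef_rot: [2.384, -2.044, 0.001]
force: [0.2, -0.4, -0.0]
grip_width: 0.0482
grip_force: 0.0Traceback (most recent call last):
  File "go.py", line 6, in <module>
    print("t",o["clock"].round(2),"tcp",o["ee_pos"].round(4),"shift/4cm",(R.T@(t-o["ee_pos"])/.04).round(3),"zturn",(e/2/np.pi).round(4),"tilt",R[:,2].round(3),"w",o["grip_width"].round(4),"gf",o["grip_force"].round(1),"q1,6",o["joint_positions"][[0,5]].round(2))
              ^^^^^^^^^^^^^^^^
AttributeError: 'float' object has no attribute 'round'
```

```bash
sed -i 's/o\["clock"\].round(2)/round(float(o["clock"]),2)/; s/o\["grip_width"\].round(4)/round(float(o["grip_width"]),4)/; s/o\["grip_force"\].round(1)/round(float(o["grip_force"]),1)/' go.py
python3 go.py .4502 .2587 .14
```

```text
t 0.93 tcp [0.247  0.6279 0.237 ] shift/4cm [ 9.894 -3.612  2.433] zturn -0.0003 tilt [-0.    -0.001 -1.   ] w 0.0482 gf 0.0 q1,6 [ 1.48 -1.33]
```

```bash
python3 -m inch '.5 -.18 .12 0 0 0 .1;.88 -.32 .216 0 0 0 .1;.88 -.32 .216 0 0 0 .1;.88 -.32 .216 0 0 0 .1;.88 -.32 .216 0 0 0 .1' >/dev/null
python3 -m inch '.88 -.32 .216 0 0 0 .1;.88 -.32 .216 0 0 0 .1;.88 -.32 .216 0 0 0 .1;.88 -.32 .216 0 0 0 .1;.88 -.32 .216 0 0 0 .1' >/dev/null
python3 -m inch '.88 -.32 .216 0 0 0 .1;.5 -.19 .12 0 0 0 .1;.09 -.04 .03 0 0 0 .1;0 0 0 0 0 0 .1'
python3 go.py .4502 .2587 .052
python3 - <<'E'
from h import *
p,d=manip.camera("scene");cv2.imwrite("pics/s1.png",cv2.resize(p[120:360,290:530,::-1],None,fx=2.4,fy=2.4))
E
```

```text
clock: 2.1
ee_pos: [0.4513, 0.258, 0.1399]
eef_rot: [2.385, -2.043, -0.0]
force: [-0.4, 0.6, -0.0]
grip_width: 0.0483
grip_force: 0.0
t 2.1 tcp [0.4513 0.258  0.1399] shift/4cm [-0.024  0.022  2.197] zturn -0.0001 tilt [-0.001 -0.001 -1.   ] w 0.0483 gf 0.0 q1,6 [ 0.9  -0.74]
```

View pics/s1.png

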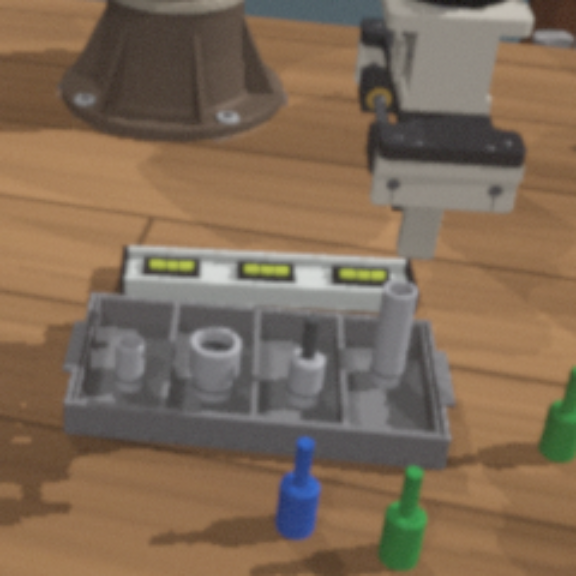

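The crop shows the gripper above the deep socket, whose mouth is at (398,288), with the visible finger at (420,235). I'll cross-check the positions against the scene calibration.

Run:
```python
from h import *
c=manip.get_calibration("scene")
def pr(*X):
    q=c["R"]@np.array(X)+c["t"];return np.round([(q[0]/q[2]*c["fx"]+c["cx"]-290)*2.4,(q[1]/q[2]*c["fy"]+c["cy"]-120)*2.4],0)
print("deep",pr(.4502,.2587,.082),"hexbody",pr(.4893,.2053,.041),"bit",pr(.4893,.2053,.073),"large",pr(.4986,.1435,.047),"small",pr(.5085,.0861,.041))
for r in(.024,.045,-.024): print("tip",pr(.4513+r*.988,.258+r*.154,.129))
```

```text
deep [398. 286.] hexbody [305. 354.] bit [310. 316.] large [214. 339.] small [130. 341.]
tip [410. 246.]
tip [414. 264.]
tip [404. 210.]
```

```bash
python3 -m inch '-.024 .022 .3 0 0 0 .1;0 0 .7 0 0 0 .1;0 0 .7 0 0 0 .1;0 0 .4 0 0 0 .1;0 0 .1 0 0 0 .1'
python3 -m inch '0 0 0 0 0 0 -.6;0 0 0 0 0 0 -.8;0 0 0 0 0 0 -1;0 0 0 0 0 0 -1;0 0 0 0 0 0 -1'
python3 -m inch '0 0 0 0 0 0 -1;0 0 0 0 0 0 -1'
python3 go.py .4502 .2587 .13
```

```text
clock: 2.57
ee_pos: [0.4483, 0.2604, 0.0499]
eef_rot: [2.386, -2.038, -0.0]
force: [-0.2, -0.2, 0.6]
grip_width: 0.0481
grip_force: 0.0
clock: 2.98
ee_pos: [0.4504, 0.2611, 0.0536]
eef_rot: [-2.385, 2.041, -0.0]
force: [-0.2, 1.0, 3.7]
grip_width: 0.0225
grip_force: 30.0
clock: 3.15
ee_pos: [0.4504, 0.2611, 0.0535]
eef_rot: [-2.386, 2.041, -0.0]
force: [-1.3, 1.0, 7.1]
grip_width: 0.0225
grip_force: 30.0
t 3.15 tcp [0.4504 0.2611 0.0535] shift/4cm [ 0.055  0.012 -1.912] zturn 0.0001 tilt [ 0.001  0.002 -1.   ] w 0.0225 gf 30.0 q1,6 [ 0.9  -0.75]
```

```bash
python3 -m inch '0 0 -.2 0 0 0 -1;0 0 -.5 0 0 0 -1;0 0 -.8 0 0 0 -1;0 0 -.8 0 0 0 -1;0 0 -.2 0 0 0 -1'
python3 go.py .547 -.117 .13
python3 - <<'E'
from h import *
P=cloud("top",np.load("top0.npy"));c=np.array([.5739,-.202]);X=np.array([np.cos(.17),np.sin(.17)])
f=P[85:175,365:500].reshape(-1,3);f=f[f[:,2]<.5];s=(f[:,:2]-c)@X-.066
for a in range(0,140,20): 
    m=(s>a/1e3)&(s<a/1e3+.02)&(f[:,2]>.02); print(a,m.sum(),np.percentile(f[m,2],[5,95]).round(3) if m.any() else 0)
E
```

```text
clock: 3.57
ee_pos: [0.4517, 0.2617, 0.1577]
eef_rot: [-2.383, 2.037, -0.002]
force: [0.6, -0.0, -0.8]
grip_width: 0.0224
grip_force: 30.0
t 3.57 tcp [0.4517 0.2617 0.1577] shift/4cm [ 9.726 -0.878  0.665] zturn 0.0002 tilt [ 0.005  0.004 -1.   ] w 0.0224 gf 30.0 q1,6 [ 0.9  -0.75]
0 978 [0.027 0.039]
20 1251 [0.038 0.052]
40 1310 [0.051 0.066]
60 1338 [0.065 0.079]
80 1359 [0.078 0.092]
100 1085 [0.09  0.109]
120 0 0
```

```bash
python3 -m inch '.4 -.04 0 0 0 0 -1;.9 -.08 0 0 0 0 -1;.95 -.08 0 0 0 0 -1;.95 -.08 0 0 0 0 -1;.95 -.08 0 0 0 0 -1' >/dev/null
python3 -m inch '.95 -.08 0 0 0 0 -1;.95 -.08 0 0 0 0 -1;.95 -.08 0 0 0 0 -1;.95 -.08 0 0 0 0 -1;.9 -.08 0 0 0 0 -1' >/dev/null
python3 -m inch '.6 -.06 0 0 0 0 -1;.25 -.05 .1 0 0 0 -1;.08 0 .2 0 0 0 -1;0 0 0 0 0 0 -1;0 0 0 0 0 0 -1'
python3 go.py .547 -.117 .056
```

```text
clock: 4.82
ee_pos: [0.5438, -0.1202, 0.1396]
eef_rot: [2.386, -2.042, -0.002]
force: [-0.2, -0.0, -1.1]
grip_width: 0.0222
grip_force: 30.0
t 4.82 tcp [ 0.5438 -0.1202  0.1396] shift/4cm [-0.065 -0.096  2.089] zturn -0.0 tilt [-0.002  0.    -1.   ] w 0.0222 gf 30.0 q1,6 [0.13 0.02]
```

```bash
python3 -m inch '-.06 -.09 .3 0 0 0 -1;0 0 .6 0 0 0 -1;0 0 .6 0 0 0 -1;0 0 .4 0 0 0 -1;0 0 .15 0 0 0 -1'
python3 -m inch '0 0 0 0 0 0 -1;0 0 .03 0 0 0 -1;0 0 .02 0 0 0 -1;0 0 0 0 0 0 -1'
python3 go.py .547 -.117 .0515
```

```text
clock: 5.23
ee_pos: [0.5463, -0.1164, 0.0563]
eef_rot: [2.387, -2.039, -0.004]
force: [0.2, -0.3, -1.6]
grip_width: 0.0222
grip_force: 30.0
clock: 5.57
ee_pos: [0.5487, -0.1175, 0.0575]
eef_rot: [-2.386, 2.041, -0.002]
force: [-0.1, 0.8, -0.7]
grip_width: 0.0222
grip_force: 30.0
t 5.57 tcp [ 0.5487 -0.1175  0.0575] shift/4cm [-0.018  0.04   0.15 ] zturn 0.0001 tilt [ 0.002  0.    -1.   ] w 0.0222 gf 30.0 q1,6 [0.14 0.02]
```

```bash
python3 -m inch '0 0 .05 0 0 0 -1;0 0 0 0 0 0 -1;0 0 .04 0 0 0 -1;0 0 0 0 0 0 -1'
python3 -m inch '0 0 .025 0 0 0 -1;0 0 0 0 0 0 -1;0 0 0 0 0 0 -1'
python3 -m inch '0 0 .025 0 0 0 -1;0 0 0 0 0 0 -1;0 0 0 0 0 0 -1'
python3 go.py .547 -.117 .0515
```

```text
clock: 5.9
ee_pos: [0.5478, -0.1179, 0.0527]
eef_rot: [-2.387, 2.043, 0.0]
force: [0.0, -0.2, -1.3]
grip_width: 0.0228
grip_force: 30.0
clock: 6.15
ee_pos: [0.5479, -0.1179, 0.0517]
eef_rot: [2.387, -2.043, -0.0]
force: [0.2, -0.2, -1.6]
grip_width: 0.0225
grip_force: 30.0
clock: 6.4
ee_pos: [0.548, -0.1179, 0.0515]
eef_rot: [2.387, -2.042, 0.001]
force: [-2.9, -0.4, 6.2]
grip_width: 0.0223
grip_force: 30.0
t 6.4 tcp [ 0.548  -0.1179  0.0515] shift/4cm [-0.026  0.022  0.   ] zturn 0.0001 tilt [ 0. -0. -1.] w 0.0223 gf 30.0 q1,6 [0.14 0.02]
```

```bash
python3 -m inch '0 0 0 0 0 0 -.4;0 0 0 0 0 0 -.2;0 0 0 0 0 0 0;0 0 0 0 0 0 .1;0 0 0 0 0 0 .1'
python3 -m inch '0 0 -.3 0 0 0 .1;0 0 -.7 0 0 0 .1;0 0 -.8 0 0 0 .1;0 0 -.4 0 0 0 .1;0 0 0 0 0 0 .1'
python3 go.py .490 .207 .12
python3 - <<'E'
from h import *
p,d=manip.camera("scene");cv2.imwrite("pics/s2.png",cv2.resize(p[150:330,20:260,::-1],None,fx=3,fy=3))
E
```

```text
clock: 6.82
ee_pos: [0.5479, -0.1178, 0.0507]
eef_rot: [2.387, -2.043, -0.0]
force: [0.5, -0.1, -0.0]
grip_width: 0.0454
grip_force: 0.0
clock: 7.23
ee_pos: [0.5504, -0.1178, 0.143]
eef_rot: [-2.384, 2.039, -0.008]
force: [0.4, 0.2, 0.3]
grip_width: 0.0486
grip_force: 0.0
t 7.23 tcp [ 0.5504 -0.1178  0.143 ] shift/4cm [-8.258  0.235  0.564] zturn 0.0002 tilt [ 0.007 -0.    -1.   ] w 0.0486 gf 0.0 q1,6 [0.14 0.02]
```

View pics/s2.png

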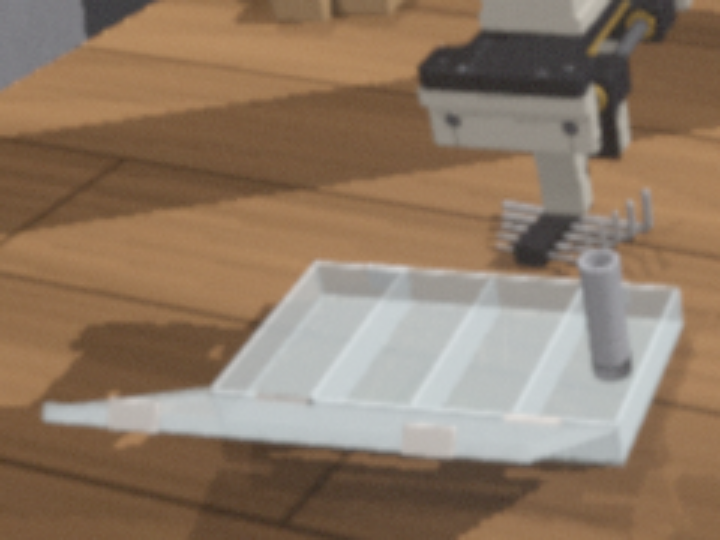

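The deep socket stands upright in the leftmost compartment, with its top at (600,258) and its base at (612,370). Next is the hexbit.

```bash
python3 -m inch '-.4 .01 0 0 0 0 0;-.9 .03 0 0 0 0 0;-.95 .03 0 0 0 0 0;-.95 .03 0 0 0 0 0;-.95 .03 0 0 0 0 0' >/dev/null
python3 -m inch '-.95 .03 0 0 0 0 0;-.95 .03 0 0 0 0 0;-.95 .03 0 0 0 0 0;-.75 .02 0 0 0 0 0;-.4 .01 .2 0 0 0 0' >/dev/null
python3 -m inch '-.1 0 .3 0 0 0 0;0 0 0 0 0 0 0;0 0 0 0 0 0 0'
python3 go.py .490 .207 .029
```

```text
clock: 8.37
ee_pos: [0.4861, 0.2062, 0.1175]
eef_rot: [2.385, -2.04, -0.001]
force: [-0.7, 0.2, 0.3]
grip_width: 0.044
grip_force: 0.0
t 8.37 tcp [0.4861 0.2062 0.1175] shift/4cm [-0.009 -0.105  2.211] zturn 0.0001 tilt [-0.002 -0.002 -1.   ] w 0.044 gf 0.0 q1,6 [ 0.77 -0.62]
```

```bash
python3 -m inch '0 -.1 .3 0 0 0 0;0 0 .7 0 0 0 0;0 0 .7 0 0 0 0;0 0 .35 0 0 0 0;0 0 .1 0 0 0 0'
python3 -m inch '0 0 0 0 0 0 -.2;0 0 0 0 0 0 -.5;0 0 0 0 0 0 -.8;0 0 0 0 0 0 -1;0 0 0 0 0 0 -1'
python3 -m inch '0 0 0 0 0 0 -1;0 0 0 0 0 0 -1'
python3 go.py .547 -.117 .13
```

```text
clock: 8.78
ee_pos: [0.4899, 0.2052, 0.0305]
eef_rot: [2.382, -2.042, -0.001]
force: [-0.2, -0.4, -0.5]
grip_width: 0.0441
grip_force: 0.0
clock: 9.2
ee_pos: [0.4914, 0.2076, 0.0339]
eef_rot: [-2.386, 2.041, -0.0]
force: [-1.6, -0.9, 5.5]
grip_width: 0.0228
grip_force: 30.0
clock: 9.37
ee_pos: [0.4914, 0.2076, 0.0339]
eef_rot: [-2.386, 2.041, -0.001]
force: [-2.4, -1.2, 7.1]
grip_width: 0.0233
grip_force: 30.0
t 9.37 tcp [0.4914 0.2076 0.0339] shift/4cm [ 8.23  -0.118 -2.406] zturn 0.0001 tilt [ 0.001  0.001 -1.   ] w 0.0233 gf 30.0 q1,6 [ 0.77 -0.61]
```

```bash
python3 -m inch '0 0 -.2 0 0 0 -1;0 0 -.5 0 0 0 -1;0 0 -.8 0 0 0 -1;0 0 -.8 0 0 0 -1;0 0 -.2 0 0 0 -1'
python3 go.py .557 -.176 .12
python3 - <<'E'
from h import *
p,d=manip.camera("scene");cv2.imwrite("pics/s3.png",cv2.resize(p[120:320,300:500,::-1],None,fx=3,fy=3))
E
```

```text
clock: 9.78
ee_pos: [0.4932, 0.2088, 0.1383]
eef_rot: [-2.383, 2.037, -0.003]
force: [0.9, 0.9, -1.4]
grip_width: 0.023
grip_force: 30.0
t 9.78 tcp [0.4932 0.2088 0.1383] shift/4cm [ 9.753 -0.075  0.428] zturn 0.0002 tilt [ 0.006  0.004 -1.   ] w 0.023 gf 30.0 q1,6 [ 0.77 -0.61]
```

View pics/s3.png

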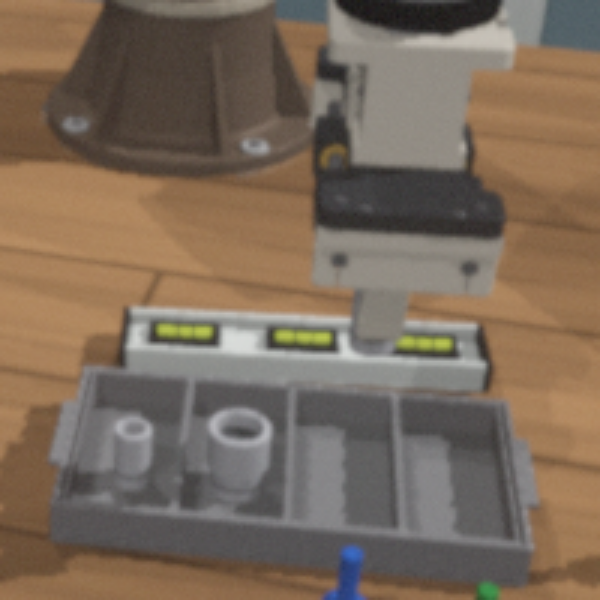

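The hexbit is held upright under the finger at (375,345), and the tray now holds only large and small.

```bash
python3 -m inch '.4 0 0 0 0 0 -1;.9 -.01 0 0 0 0 -1;.95 -.01 0 0 0 0 -1;.95 -.01 0 0 0 0 -1;.95 -.01 0 0 0 0 -1' >/dev/null
python3 -m inch '.95 -.01 0 0 0 0 -1;.95 -.01 0 0 0 0 -1;.95 -.01 0 0 0 0 -1;.95 -.01 0 0 0 0 -1;.9 0 0 0 0 0 -1' >/dev/null
python3 -m inch '.6 0 0 0 0 0 -1;.25 0 .1 0 0 0 -1;.05 0 .2 0 0 0 -1;0 0 0 0 0 0 -1;0 0 0 0 0 0 -1'
python3 go.py .557 -.176 .036
```

```text
clock: 11.08
ee_pos: [0.5535, -0.1767, 0.1197]
eef_rot: [2.386, -2.042, -0.003]
force: [-0.3, -0.1, -2.0]
grip_width: 0.0234
grip_force: 30.0
t 11.08 tcp [ 0.5535 -0.1767  0.1197] shift/4cm [-0.003 -0.093  2.092] zturn 0.0 tilt [-0.002  0.    -1.   ] w 0.0234 gf 30.0 q1,6 [0.03 0.13]
```

```bash
python3 -m inch '0 -.09 .3 0 0 0 -1;0 0 .6 0 0 0 -1;0 0 .6 0 0 0 -1;0 0 .4 0 0 0 -1;0 0 .15 0 0 0 -1'
python3 -m inch '0 0 0 0 0 0 -1;0 0 0 0 0 0 -1;0 0 0 0 0 0 -1;0 0 .05 0 0 0 -1;0 0 0 0 0 0 -1'
python3 go.py .557 -.176 .0319
```

```text
clock: 11.5
ee_pos: [0.5565, -0.1756, 0.0358]
eef_rot: [2.386, -2.04, -0.005]
force: [-0.1, 0.5, -1.2]
grip_width: 0.0232
grip_force: 30.0
clock: 11.92
ee_pos: [0.5585, -0.1768, 0.0375]
eef_rot: [-2.386, 2.042, -0.002]
force: [-0.3, -0.1, -1.2]
grip_width: 0.0232
grip_force: 30.0
t 11.92 tcp [ 0.5585 -0.1768  0.0375] shift/4cm [-0.026  0.034  0.14 ] zturn 0.0 tilt [ 0.002  0.    -1.   ] w 0.0232 gf 30.0 q1,6 [0.03 0.13]
```

```bash
python3 -m inch '0 0 .05 0 0 0 -1;0 0 0 0 0 0 -1;0 0 .04 0 0 0 -1;0 0 0 0 0 0 -1;0 0 0 0 0 0 -1'
python3 -m inch '0 0 .025 0 0 0 -1;0 0 0 0 0 0 -1;0 0 0 0 0 0 -1'
python3 -m inch '0 0 .025 0 0 0 -1;0 0 0 0 0 0 -1;0 0 0 0 0 0 -1'
```

```text
clock: 12.33
ee_pos: [0.5579, -0.177, 0.0331]
eef_rot: [2.387, -2.043, -0.0]
force: [-0.3, -0.2, -1.3]
grip_width: 0.023
grip_force: 30.0
clock: 12.58
ee_pos: [0.558, -0.177, 0.0321]
eef_rot: [2.387, -2.043, -0.0]
force: [0.9, 0.9, -1.0]
grip_width: 0.0232
grip_force: 30.0
clock: 12.83
ee_pos: [0.558, -0.177, 0.032]
eef_rot: [2.387, -2.042, 0.001]
force: [-2.6, 1.9, 6.7]
grip_width: 0.0232
grip_force: 30.0
```

```bash
python3 -m inch '0 0 0 0 0 0 -.4;0 0 0 0 0 0 -.2;0 0 0 0 0 0 0;0 0 0 0 0 0 0;0 0 0 0 0 0 0'
python3 -m inch '0 0 -.3 0 0 0 0;0 0 -.7 0 0 0 0;0 0 -.8 0 0 0 .14;0 0 -.4 0 0 0 .14;0 0 0 0 0 0 .14'
python3 go.py .4986 .1435 .11
```

```text
clock: 13.25
ee_pos: [0.558, -0.1769, 0.0311]
eef_rot: [2.387, -2.043, -0.0]
force: [0.4, 0.5, 0.1]
grip_width: 0.0428
grip_force: 0.0
clock: 13.67
ee_pos: [0.5605, -0.1773, 0.1235]
eef_rot: [-2.385, 2.039, -0.009]
force: [0.7, -0.1, 1.0]
grip_width: 0.05
grip_force: 0.0
t 13.67 tcp [ 0.5605 -0.1773  0.1235] shift/4cm [-8.163  0.287  0.32 ] zturn 0.0001 tilt [ 0.007 -0.001 -1.   ] w 0.05 gf 0.0 q1,6 [0.03 0.13]
```

```bash
python3 -m inch '-.4 .01 0 0 0 0 .14;-.9 .03 0 0 0 0 .14;-.95 .03 0 0 0 0 .14;-.95 .03 0 0 0 0 .14;-.95 .03 0 0 0 0 .14' >/dev/null
python3 -m inch '-.95 .03 0 0 0 0 .14;-.95 .03 0 0 0 0 .14;-.9 .03 0 0 0 0 .14;-.7 .02 0 0 0 0 .14;-.4 .01 0 0 0 0 .14' >/dev/null
python3 -m inch '-.1 0 .1 0 0 0 .14;0 0 .1 0 0 0 .14;0 0 0 0 0 0 .14;0 0 0 0 0 0 .14'
python3 go.py .4986 .1435 .026
python3 - <<'E'
from h import *
p,d=manip.camera("scene");cv2.imwrite("pics/s4.png",cv2.resize(p[150:320,40:480,::-1],None,fx=1.8,fy=1.8))
E
```

```text
clock: 14.83
ee_pos: [0.4974, 0.1425, 0.1105]
eef_rot: [2.385, -2.043, -0.001]
force: [0.9, -0.6, 1.2]
grip_width: 0.0498
grip_force: 0.0
t 14.83 tcp [0.4974 0.1425 0.1105] shift/4cm [-0.023 -0.037  2.111] zturn -0.0001 tilt [-0.001 -0.001 -1.   ] w 0.0498 gf 0.0 q1,6 [ 0.66 -0.5 ]
```

View pics/s4.png

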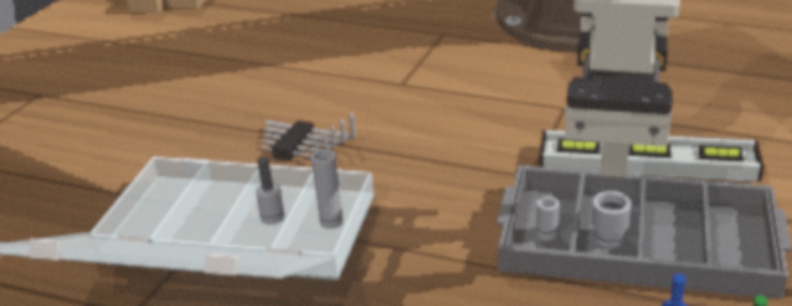

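The hexbit (268,195) and deep (327,190) stand upright in compartments 2 and 1, and the gripper is over large (610,215).

```bash
python3 -m inch '-.02 -.03 .3 0 0 0 .14;0 0 .7 0 0 0 .14;0 0 .7 0 0 0 .14;0 0 .35 0 0 0 .14;0 0 .1 0 0 0 .14'
python3 -m inch '0 0 0 0 0 0 0;0 0 0 0 0 0 -.3;0 0 0 0 0 0 -.6;0 0 0 0 0 0 -1;0 0 0 0 0 0 -1'
python3 -m inch '0 0 0 0 0 0 -1;0 0 0 0 0 0 -1'
python3 go.py .547 -.117 .13
```

```text
clock: 15.3
ee_pos: [0.4975, 0.1425, 0.0227]
eef_rot: [2.382, -2.042, -0.002]
force: [-0.1, -0.2, 1.2]
grip_width: 0.0498
grip_force: 0.0
clock: 15.72
ee_pos: [0.4994, 0.1449, 0.0263]
eef_rot: [-2.386, 2.041, -0.001]
force: [0.7, -1.1, 2.6]
grip_width: 0.0343
grip_force: 30.0
clock: 15.88
ee_pos: [0.4994, 0.1449, 0.0262]
eef_rot: [-2.386, 2.041, -0.001]
force: [-1.1, -0.7, 7.5]
grip_width: 0.0346
grip_force: 30.0
t 15.88 tcp [0.4994 0.1449 0.0262] shift/4cm [ 6.65  -0.164 -2.597] zturn 0.0001 tilt [ 0.002  0.001 -1.   ] w 0.0346 gf 30.0 q1,6 [ 0.66 -0.51]
```

```bash
python3 -m inch '0 0 -.2 0 0 0 -1;0 0 -.5 0 0 0 -1;0 0 -.8 0 0 0 -1;0 0 -.8 0 0 0 -1;0 0 -.4 0 0 0 -1'
python3 go.py .567 -.232 .13
```

```text
clock: 16.3
ee_pos: [0.4999, 0.1453, 0.1373]
eef_rot: [-2.385, 2.039, -0.002]
force: [0.0, 0.5, -0.2]
grip_width: 0.034
grip_force: 30.0
t 16.3 tcp [0.4999 0.1453 0.1373] shift/4cm [ 9.577 -0.191  0.169] zturn 0.0001 tilt [ 0.004  0.002 -1.   ] w 0.034 gf 30.0 q1,6 [ 0.66 -0.51]
```

```bash
python3 -m inch '.4 0 0 0 0 0 -1;.9 -.02 0 0 0 0 -1;.95 -.02 0 0 0 0 -1;.95 -.02 0 0 0 0 -1;.95 -.02 0 0 0 0 -1' 
python3 -m inch '.95 -.02 0 0 0 0 -1;.95 -.02 0 0 0 0 -1;.95 -.02 0 0 0 0 -1;.9 -.02 0 0 0 0 -1;.8 0 0 0 0 0 -1' >/dev/null
python3 -m inch '.5 0 0 0 0 0 -1;.25 0 .1 0 0 0 -1;.05 0 .2 0 0 0 -1;0 0 0 0 0 0 -1;0 0 0 0 0 0 -1'
python3 go.py .567 -.232 .028
```

```text
clock: 16.72
ee_pos: [0.5274, -0.0202, 0.1339]
eef_rot: [-2.387, 2.041, -0.0]
force: [0.9, -0.0, -0.8]
grip_width: 0.0347
grip_force: 30.0
clock: 17.55
ee_pos: [0.563, -0.229, 0.1205]
eef_rot: [2.386, -2.042, -0.003]
force: [0.6, 0.9, -0.6]
grip_width: 0.0343
grip_force: 30.0
t 17.55 tcp [ 0.563  -0.229   0.1205] shift/4cm [ 0.09  -0.09   2.311] zturn 0.0 tilt [-0.002  0.    -1.   ] w 0.0343 gf 30.0 q1,6 [-0.07  0.22]
```

```bash
python3 -m inch '.08 -.09 .3 0 0 0 -1;0 0 .65 0 0 0 -1;0 0 .65 0 0 0 -1;0 0 .45 0 0 0 -1;0 0 .15 0 0 0 -1'
python3 -m inch '0 0 0 0 0 0 -1;0 0 0 0 0 0 -1;0 0 0 0 0 0 -1;0 0 .05 0 0 0 -1;0 0 0 0 0 0 -1'
python3 -m inch '0 0 0 0 0 0 -1'
python3 go.py .567 -.232 .0242
```

```text
clock: 17.97
ee_pos: [0.5661, -0.2311, 0.0297]
eef_rot: [2.386, -2.04, -0.006]
force: [-0.6, 0.2, -2.0]
grip_width: 0.0345
grip_force: 30.0
clock: 18.38
ee_pos: [0.5685, -0.2325, 0.0321]
eef_rot: [-2.386, 2.042, -0.002]
force: [-0.6, 0.1, -1.3]
grip_width: 0.0349
grip_force: 30.0
clock: 18.47
ee_pos: [0.5682, -0.2325, 0.0319]
eef_rot: [-2.386, 2.042, -0.001]
force: [-0.3, 0.4, -1.8]
grip_width: 0.0346
grip_force: 30.0
t 18.47 tcp [ 0.5682 -0.2325  0.0319] shift/4cm [-0.017  0.028  0.191] zturn 0.0 tilt [ 0.001 -0.    -1.   ] w 0.0346 gf 30.0 q1,6 [-0.07  0.23]
```

```bash
python3 -m inch '0 0 .06 0 0 0 -1;0 0 0 0 0 0 -1;0 0 .04 0 0 0 -1;0 0 0 0 0 0 -1;0 0 0 0 0 0 -1'
python3 -m inch '0 0 0 0 0 0 -1;0 0 .03 0 0 0 -1;0 0 0 0 0 0 -1;0 0 0 0 0 0 -1'
python3 -m inch '0 0 .025 0 0 0 -1;0 0 0 0 0 0 -1;0 0 0 0 0 0 -1'
```

```text
clock: 18.88
ee_pos: [0.5678, -0.2325, 0.027]
eef_rot: [2.387, -2.043, -0.0]
force: [0.7, 0.6, -0.6]
grip_width: 0.0343
grip_force: 30.0
clock: 19.22
ee_pos: [0.5678, -0.2325, 0.0259]
eef_rot: [2.387, -2.043, -0.0]
force: [0.1, 0.7, -0.7]
grip_width: 0.0347
grip_force: 30.0
clock: 19.47
ee_pos: [0.5678, -0.2325, 0.0249]
eef_rot: [2.387, -2.042, -0.0]
force: [-0.4, 0.4, -0.9]
grip_width: 0.0341
grip_force: 30.0
```

```bash
python3 -m inch '0 0 .02 0 0 0 -1;0 0 0 0 0 0 -1;0 0 0 0 0 0 -1'
```

```text
clock: 19.72
ee_pos: [0.568, -0.2325, 0.0244]
eef_rot: [-2.387, 2.042, -0.0]
force: [-0.8, 0.3, 0.5]
grip_width: 0.0345
grip_force: 30.0
```

```bash
python3 -m inch '0 0 .01 0 0 0 -.1;0 0 0 0 0 0 0;0 0 0 0 0 0 .1;0 0 0 0 0 0 .14;0 0 0 0 0 0 .14'
python3 -m inch '0 0 -.3 0 0 0 .14;0 0 -.7 0 0 0 .1;0 0 -.8 0 0 0 0;0 0 -.6 0 0 0 0;0 0 0 0 0 0 0'
python3 go.py .5085 .0861 .11
```

```text
clock: 20.13
ee_pos: [0.5679, -0.2325, 0.0237]
eef_rot: [-2.387, 2.043, -0.0]
force: [0.2, -0.6, 0.0]
grip_width: 0.0494
grip_force: 0.0
clock: 20.55
ee_pos: [0.5712, -0.2333, 0.1266]
eef_rot: [-2.385, 2.038, -0.013]
force: [0.7, 0.6, 0.3]
grip_width: 0.0442
grip_force: 0.0
t 20.55 tcp [ 0.5712 -0.2333  0.1266] shift/4cm [-8.133  0.307  0.382] zturn 0.0002 tilt [ 0.009 -0.002 -1.   ] w 0.0442 gf 0.0 q1,6 [-0.07  0.23]
```

```bash
python3 -m inch '-.4 .01 0 0 0 0 0;-.9 .03 0 0 0 0 0;-.95 .03 0 0 0 0 0;-.95 .03 0 0 0 0 0;-.95 .03 0 0 0 0 0' >/dev/null
python3 -m inch '-.95 .03 0 0 0 0 0;-.95 .03 0 0 0 0 0;-.9 .03 0 0 0 0 0;-.7 .02 0 0 0 0 0;-.4 .01 0 0 0 0 0' >/dev/null
python3 -m inch '-.1 0 .1 0 0 0 0;0 0 .1 0 0 0 0;0 0 0 0 0 0 0;0 0 0 0 0 0 0'
python3 go.py .5085 .0861 .022
python3 - <<'E'
from h import *
p,d=manip.camera("scene");cv2.imwrite("pics/s5.png",cv2.resize(p[150:320,40:480,::-1],None,fx=1.8,fy=1.8))
E
```

```text
clock: 21.72
ee_pos: [0.5074, 0.0871, 0.1115]
eef_rot: [2.385, -2.043, -0.0]
force: [-0.3, 0.2, 0.3]
grip_width: 0.0435
grip_force: 0.0
t 21.72 tcp [0.5074 0.0871 0.1115] shift/4cm [ 0.027 -0.025  2.237] zturn -0.0001 tilt [-0.001 -0.001 -1.   ] w 0.0435 gf 0.0 q1,6 [ 0.55 -0.4 ]
```

View pics/s5.png

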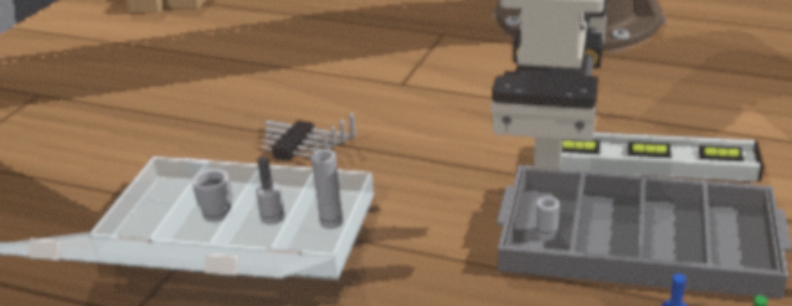

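Large (212,195) is upright in compartment 3, and small remains at (548,215). Next I grasp small.

```bash
python3 -m inch '.03 -.02 .3 0 0 0 0;0 0 .7 0 0 0 0;0 0 .7 0 0 0 0;0 0 .4 0 0 0 0;0 0 .15 0 0 0 0'
python3 -m inch '0 0 0 0 0 0 -.2;0 0 0 0 0 0 -.4;0 0 0 0 0 0 -.7;0 0 0 0 0 0 -1;0 0 0 0 0 0 -1'
python3 -m inch '0 0 0 0 0 0 -1;0 0 0 0 0 0 -1'
python3 go.py .577 -.288 .13
```

```text
clock: 22.18
ee_pos: [0.5073, 0.0852, 0.0194]
eef_rot: [2.382, -2.042, -0.002]
force: [-0.1, -1.1, 0.7]
grip_width: 0.044
grip_force: 0.0
clock: 22.6
ee_pos: [0.5093, 0.0872, 0.023]
eef_rot: [-2.386, 2.041, -0.001]
force: [-0.5, -0.5, 3.9]
grip_width: 0.0203
grip_force: 30.0
clock: 22.77
ee_pos: [0.5093, 0.0873, 0.0229]
eef_rot: [-2.386, 2.041, -0.001]
force: [-1.2, -0.6, 7.2]
grip_width: 0.0202
grip_force: 30.0
t 22.77 tcp [0.5093 0.0873 0.0229] shift/4cm [ 9.53  -0.223 -2.68 ] zturn 0.0001 tilt [ 0.002  0.001 -1.   ] w 0.0202 gf 30.0 q1,6 [ 0.55 -0.4 ]
```

```bash
python3 -m inch '0 0 -.2 0 0 0 -1;0 0 -.6 0 0 0 -1;0 0 -.9 0 0 0 -1;0 0 -.8 0 0 0 -1;0 0 -.4 0 0 0 -1'
python3 -m inch '.4 -.01 0 0 0 0 -1;.9 -.02 0 0 0 0 -1;.95 -.02 0 0 0 0 -1;.95 -.02 0 0 0 0 -1;.95 -.02 0 0 0 0 -1' >/dev/null
python3 -m inch '.95 -.02 0 0 0 0 -1;.95 -.02 0 0 0 0 -1;.95 -.02 0 0 0 0 -1;.9 -.02 0 0 0 0 -1;.8 -.02 0 0 0 0 -1' >/dev/null
python3 -m inch '.5 -.02 0 0 0 0 -1;.25 0 .1 0 0 0 -1;.05 0 .2 0 0 0 -1;0 0 0 0 0 0 -1;0 0 0 0 0 0 -1'
python3 go.py .577 -.288 .026
```

```text
clock: 23.18
ee_pos: [0.51, 0.0876, 0.1424]
eef_rot: [-2.384, 2.039, -0.004]
force: [0.2, 0.2, -1.2]
grip_width: 0.0202
grip_force: 30.0
clock: 24.43
ee_pos: [0.5748, -0.2861, 0.125]
eef_rot: [2.387, -2.042, -0.003]
force: [-0.2, -0.6, -0.4]
grip_width: 0.0206
grip_force: 30.0
t 24.43 tcp [ 0.5748 -0.2861  0.125 ] shift/4cm [ 0.057 -0.05   2.476] zturn 0.0001 tilt [-0.002  0.001 -1.   ] w 0.0206 gf 30.0 q1,6 [-0.16  0.31]
```

```bash
python3 -m inch '.05 -.05 .3 0 0 0 -1;0 0 .7 0 0 0 -1;0 0 .7 0 0 0 -1;0 0 .45 0 0 0 -1;0 0 .2 0 0 0 -1'
python3 -m inch '0 0 0 0 0 0 -1;0 0 0 0 0 0 -1;0 0 0 0 0 0 -1;0 0 .05 0 0 0 -1;0 0 0 0 0 0 -1'
python3 -m inch '0 0 0 0 0 0 -1'
python3 go.py .577 -.288 .0209
```

```text
clock: 24.85
ee_pos: [0.5762, -0.2872, 0.0285]
eef_rot: [2.387, -2.04, -0.006]
force: [-0.8, 0.1, -0.5]
grip_width: 0.0205
grip_force: 30.0
clock: 25.27
ee_pos: [0.5786, -0.2889, 0.0308]
eef_rot: [-2.386, 2.042, -0.003]
force: [-0.7, 0.0, -0.4]
grip_width: 0.0202
grip_force: 30.0
clock: 25.35
ee_pos: [0.5783, -0.2889, 0.0306]
eef_rot: [-2.386, 2.042, -0.002]
force: [0.0, 0.0, -0.3]
grip_width: 0.0206
grip_force: 30.0
t 25.35 tcp [ 0.5783 -0.2889  0.0306] shift/4cm [-0.027  0.029  0.242] zturn 0.0 tilt [ 0.001 -0.    -1.   ] w 0.0206 gf 30.0 q1,6 [-0.16  0.32]
```

```bash
python3 -m inch '0 0 .08 0 0 0 -1;0 0 0 0 0 0 -1;0 0 .06 0 0 0 -1;0 0 0 0 0 0 -1;0 0 0 0 0 0 -1'
python3 -m inch '0 0 0 0 0 0 -1;0 0 .03 0 0 0 -1;0 0 0 0 0 0 -1;0 0 0 0 0 0 -1'
python3 -m inch '0 0 .025 0 0 0 -1;0 0 0 0 0 0 -1;0 0 0 0 0 0 -1'
```

```text
clock: 25.77
ee_pos: [0.5777, -0.2888, 0.0239]
eef_rot: [2.387, -2.042, -0.001]
force: [-0.9, 0.3, -1.2]
grip_width: 0.0202
grip_force: 30.0
clock: 26.1
ee_pos: [0.5779, -0.2888, 0.0229]
eef_rot: [2.387, -2.043, -0.0]
force: [-0.8, 0.0, -1.2]
grip_width: 0.0203
grip_force: 30.0
clock: 26.35
ee_pos: [0.5779, -0.2888, 0.0219]
eef_rot: [2.387, -2.043, -0.0]
force: [-0.6, 0.3, -0.5]
grip_width: 0.0202
grip_force: 30.0
```

```bash
python3 -m inch '0 0 .025 0 0 0 -1;0 0 0 0 0 0 -1;0 0 0 0 0 0 -1'
```

```text
clock: 26.6
ee_pos: [0.578, -0.2889, 0.021]
eef_rot: [-2.387, 2.042, -0.0]
force: [-0.1, 0.1, 0.1]
grip_width: 0.0204
grip_force: 30.0
```

```bash
python3 -m inch '0 0 .012 0 0 0 -1;0 0 0 0 0 0 -1'
python3 -m inch '0 0 0 0 0 0 -.4;0 0 0 0 0 0 -.2;0 0 0 0 0 0 0;0 0 0 0 0 0 0;0 0 0 0 0 0 0'
python3 -m inch '0 0 -.3 0 0 0 0;0 0 -.7 0 0 0 0;0 0 -.9 0 0 0 0;0 0 -.9 0 0 0 0;0 .3 -.9 0 0 0 0'
python3 -m inch '.3 .8 0 0 0 0 0;.3 .8 0 0 0 0 0;0 .4 0 0 0 0 0;0 0 0 0 0 0 0;0 0 0 0 0 0 0'
python3 - <<'E'
from h import *
p,d=manip.camera("scene");cv2.imwrite("pics/s6.png",cv2.resize(p[150:320,40:480,::-1],None,fx=1.8,fy=1.8))
p,d=manip.camera("top");cv2.imwrite("pics/t6.png",cv2.resize(p[80:340,180:510,::-1],None,fx=2.2,fy=2.2))
E
```

```text
clock: 26.77
ee_pos: [0.578, -0.2889, 0.021]
eef_rot: [-2.387, 2.042, -0.001]
force: [-1.7, 0.5, 4.5]
grip_width: 0.0199
grip_force: 30.0
clock: 27.18
ee_pos: [0.5778, -0.2888, 0.0203]
eef_rot: [2.387, -2.043, -0.0]
force: [0.5, -0.5, 0.2]
grip_width: 0.0426
grip_force: 0.0
clock: 27.6
ee_pos: [0.5671, -0.2906, 0.1709]
eef_rot: [2.388, -2.041, 0.001]
force: [1.3, -0.5, 0.0]
grip_width: 0.0442
grip_force: 0.0
clock: 28.02
ee_pos: [0.4902, -0.3272, 0.1699]
eef_rot: [-2.385, 2.044, -0.002]
force: [-0.1, 0.1, -0.6]
grip_width: 0.0437
grip_force: 0.0
```

View pics/s6.png

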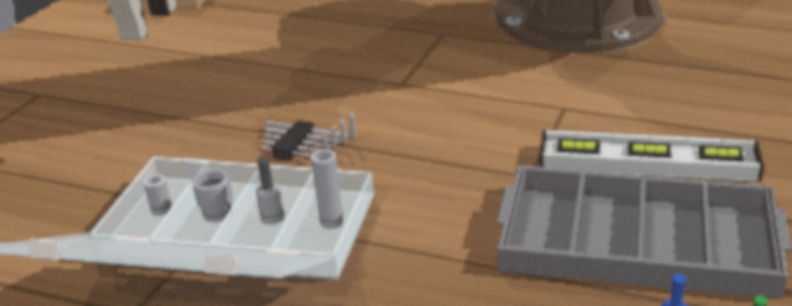

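View pics/t6.png

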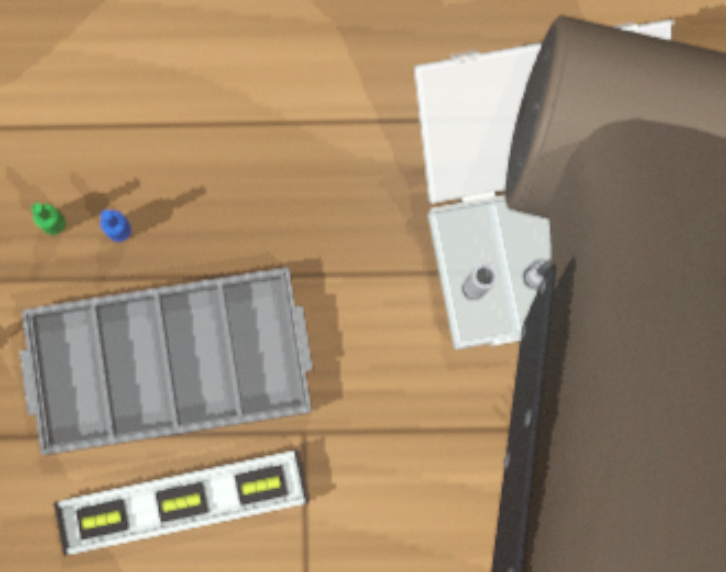

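All four sockets stand upright, one to a compartment. Right to left in the scene view they are deep (327,190), hexbit (268,190), large (212,195) and small (157,195). The tray is empty, the level and keys are where they were, and the arm is clear.

```bash
python3 -c "
from cell import manip
print(manip.finish_job())"
```

```text
the job is handed in; nothing more can be done
None
```

I moved all four sockets into the box in their original left-to-right order (deep, hexbit, large, small), each upright in its own compartment, and handed the job in after about 28 s of robot time.

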